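Unpin the petty-cash keeper and park its pin

TASK

Unlock the petty-cash keeper: draw the orange-handled pin straight up out of the clevis and park it upright in the side notch of the blue pin stand, pushed to the back of the notch with its collar resting flat on the notch plate, and let go. Then swing the yellow bar out from in front of the red tin by its black knob, towards you, as far as it goes, and let go. Never let the pin fall over, and leave the tin and the other desk things where they are.

Things in the scene. Friction and masses are not known exactly. Their poses are not given: they have to be found in the camera images.
- keeper: Dark steel cash-tin keeper fixed to the desk: base 200 x 300 x 10 mm. Origin on the desk, z up; its own -x is the front, where the bar is. The bar's hinge post (100 mm high) stands at x -85, y +100 mm; the grey clevis (two level lugs 44 mm wide, 10 mm thick, on a post at y -135 mm) holds the pin at x -85, y -100 mm. The upper lug's top is 96 mm high. The tin stands behind the bar.
- bore (a point): Centre of the pin bore at the top face of the upper clevis lug, 96 mm above the desk. The bore is vertical, 16 mm wide, through the upper lug (86 to 96 mm high), the bar's tongue (62 to 82 mm) and the lower lug (46 to 56 mm).
- pin: Loose clevis pin, 110 mm long, 0.08 to 0.17 kg. Origin: centre of the collar's underside; z up along the pin. Below it a steel shaft 14 mm in diameter, 60 mm long; above it the collar (32 mm in diameter, 5 mm thick), then a round orange handle 20 mm in diameter, from 5 to 50 mm above the origin. Starts fully down in the bore, collar on the upper lug, loose enough to be lifted straight out.
- pin_tip (a point): Lower end of the pin's shaft, 60 mm below the collar's underside.
- stand: Blue pin stand fixed to the desk: foot 115 x 90 x 12 mm, a post at its own +x side, carrying a steel notch plate 70 mm wide and 10 mm thick whose top is 100 mm above the desk. Origin: on the desk under the seat of the notch; z up; the notch opens towards its own -x.
- notch (a point): Seat of the notch: where the pin's origin is when parked, on the plate's top face, 100 mm above the desk. Axes as the stand. The notch is a slot 19 mm wide along x: its back end lies 7.5 mm beyond the seat in +x, its straight sides reach 30 mm out in -x, its mouth flares to about 30 mm wide at 45 mm out. Nothing rises above the plate.
- bar (a joint): Angle of the yellow bar on its vertical hinge: 0 is closed across the front of the tin (pinned), growing as the bar swings out to the keeper's front (-x) side, stop at 1.5 rad. It stays where it is left; about 1 N at the knob moves it.
- bar_knob (a point): Middle of the black upright round knob on the bar, 18 mm in diameter and 45 mm tall (82 to 127 mm above the desk), 125 mm from the hinge axis; the bar's top is 82 mm high, the bar 20 mm tall and 14 mm thick, reaching 218 mm from the hinge axis.
- bar_hinge (a point): Point on the bar's vertical hinge axis at the height of the knob's middle (104.5 mm).
- tin: Red petty-cash tin, 119 x 156 x 75 mm, loose in the keeper behind the bar; origin at the centre of its underside. To be left alone.
- tape: Black tape dispenser with a yellow reel, 150 x 55 x 74 mm; origin at the centre of its underside. Bystander.
- jar: Glass jar of coloured beads with a black cap, 70 mm in diameter, 103 mm tall; origin at the centre of its underside. Bystander.
- calculator: Grey desk calculator, 150 x 100 x 21 mm; origin at the centre of its underside. Bystander.
- stapler: Red and black stapler, 150 x 38 x 50 mm; origin at the centre of its underside. Bystander.
- punch: Two-hole punch with a blue lever, 110 x 120 x 72 mm; origin at the centre of its underside. Bystander.
- marker: Green marker pen lying on the desk, 120 mm long, 16 mm in diameter; origin at the middle of its underside. Bystander.
Mind the look-alikes: they are no part of the job. Of the things like the pin, leave any that is green or white; of the rest the smaller one is meant.

How it is judged:
By the outcome, as a careful person would: the job done as asked, in the order asked, and still so for the second after the job is handed in, with the robot touching nothing.
It also fails if it takes over 67 s, if anything falls off the work surface, if the arm or the gripper's body presses on something with over 40 N, if the wrist force passes 120 N, or if a joint passes its speed limit or range.

ROBOT

A 7-joint arm with a two-finger parallel gripper is mounted at the origin on the work surface. World frame = base frame: x ahead of the robot, y to its left, z up, the work surface at z = 0. Lengths are in m, angles in rad, forces in N, time in s.
With the tool pointing down it reaches from about 0.425 to 0.875 m from the base axis. Payload 4.7 kg.
Tool frame: the origin (TCP) lies on the centre line of the jaws, within the pads' length; the fingertips stand 14 mm ahead of it and the grasp point (between the pads) lies 5 mm behind it; z points along the fingers, y is the line along which they close (so a half turn about z gives the same grasp; the last joint's range is limited). The gripper opens to 87 mm and grips with 3 to 60 N. Pads are 19 mm wide; open, the fingers measure 117 mm over their backs; the gripper's body (75 mm by 190 mm) begins 51 mm behind the grasp point.
Start: joints at [1.313, 0.321, -0.07, 1.45, 0.023, 1.371, -0.057], TCP at [0.174, -0.626, 0.237] pointing down, gripper open.
Joint ranges: [-2.86, 2.86], [-0.3, 2.09], [-1.38, 1.24], [0.06, 2.45], [-1.56, 4.7], [0.09, 2.05], [-2.69, 2.69]. Speed limits (rad/s): [2.57, 2.57, 3.14, 3.14, 3.14, 3.14, 3.14].

INTERFACE

Orientations are given as a rotation vector (axis times angle).
In Python, from bench import ctrl gives the robot as it stands.
- The arm moves only by the tool send_rows, never from a script. Its argument "steps" is a list of rows, each an object of numbers: "tx", "ty", "tz": the shift along the tool's x, y, z in units of 60 mm (1.0 is 60 mm); "turn": the turn about the tool's z in units of 8 degrees (1.0 is 8 degrees); "grip": the opening, from 0 (shut) to 1 (fully open). A call has 1 to 12 rows; each row shifts and turns the commanded pose from where the row before left it, along the tool's axes as they then stand; what a row does not reach is not made up. A row lasts 1/8 s, in which the tool goes at most 62.5 mm and 10.7 degrees, less where a joint would pass 70% of its speed; a pose out of reach is approached as far as the arm can. A call is refused whole if a number of a shift passes 1 or a number of a turn 1, either way. A call with a gripper value outside its range is refused whole. The fingers move at their own pace and stop on an object; "newtons" is the grip in N (left out, the last holds). Time passes only in rows, so rows that do not move let the fingers close. It gives the time, the measured TCP pose, the force, the opening and the grip force at its end, in the units of the state.
- ctrl.get_state(): the state, without advancing time (a new reading comes with each control period).
- ctrl.get_image(name): name is "side" or "top" or "wrist"; returns a dict with "pixels" (400x640x3 uint8, red, green, blue), "K" (3x3 intrinsics, pixels), "cam_to_world" (4x4, takes a point from camera to world coordinates); the wrist camera has in their place "T_tool_cam" (4x4, takes a point from camera to tool coordinates, whose origin is the TCP and whose axes are the flange's). Camera axes: x right, y down, z forward; pixel columns grow to the right and rows downward; lengths in m; the calibration is good to about 2 mm. A picture is of the moment at which its call begins: read the wrist's pose just before it. There is no depth.
- ctrl.close_job(): hands the job in; it is judged then, once.
The state is a dict: "time": time; "joint_positions": joint angles; "qd": joint speeds; "joint_torque": joint torques, N m; "position": TCP position; "tool_rot": TCP orientation; "ft_force": force on the tool from outside, world axes, zero at the start; "torque": the same for the moment, N m; "grip_width": opening from 0.0 (shut) to 1.0 (fully open); "grip_force": force on a finger pad.
Only numpy, scipy, OpenCV 4.12 (cv2) and the standard library are available. Lean on these libraries where they do the work, as an engineer would, in place of code of your own. Each camera call takes 0.05 s, during which the arm holds its last target. There are 200 camera calls.

## Working session

There is one attempt and no reset: what is moved stays moved. The work goes in short steps, Python scripts to look and compute and a tool call to move; the robot and the scene stay as the last step left them, time stands still between calls to the robot, and variables do not carry over. Pictures are saved under pics/ and viewed, at most 10 in all, crops included, and the job is handed in when it is done.

Besides the shell and the picture viewer there is one more tool, called after ">>>" by a JSON object that holds its "api" and its "payload", one argument or row to a line. send_rows: Moves the arm, as the interface text tells. Its arguments: {"type":"object","properties":{"steps":{"type":"array"},"newtons":{"type":"number"}},"required":["steps"]}

```bash
mkdir -p pics
cat > h.py <<'E'
import numpy as np, cv2, pickle
from scipy.spatial.transform import Rotation as R
from bench import ctrl
def snap(name,fn):
    s=ctrl.get_state(); im=ctrl.get_image(name)
    T=im.get("cam_to_world")
    if T is None:
        W=np.eye(4);W[:3,:3]=R.from_rotvec(s["tool_rot"]).as_matrix();W[:3,3]=s["position"]
        T=W@np.array(im["T_tool_cam"])
    cv2.imwrite(f"pics/{fn}.png",im["pixels"][:,:,::-1])
    pickle.dump((np.array(im["K"]),np.array(T)),open(f"pics/{fn}.pkl","wb"))
def cal(fn): return pickle.load(open(f"pics/{fn}.pkl","rb"))
def ray(fn,u,v):
    K,T=cal(fn); d=T[:3,:3]@np.linalg.solve(K,[u,v,1.]); return T[:3,3],d/np.linalg.norm(d)
def atz(fn,u,v,z):
    o,d=ray(fn,u,v); return o+d*(z-o[2])/d[2]
def tri(*obs):
    A=np.zeros((3,3));b=np.zeros(3);rs=[ray(*x) for x in obs]
    for o,d in rs: P=np.eye(3)-np.outer(d,d);A+=P;b+=P@o
    p=np.linalg.solve(A,b)
    return p,[float(np.linalg.norm((np.eye(3)-np.outer(d,d))@(p-o))) for o,d in rs]
def proj(fn,p):
    K,T=cal(fn); q=K@(T[:3,:3].T@(np.array(p)-T[:3,3])); return q[:2]/q[2]
def crop(fn,out,u0,v0,u1,v1,k):
    i=cv2.imread(f"pics/{fn}.png")[v0:v1,u0:u1]; cv2.imwrite(f"pics/{out}.png",cv2.resize(i,None,fx=k,fy=k,interpolation=cv2.INTER_CUBIC))
E
python3 - <<'E'
from h import *
snap("top","top0");snap("side","side0");snap("wrist","wr0")
a=[cv2.imread(f"pics/{n}.png") for n in("top0","side0")]
cv2.imwrite("pics/both.png",cv2.resize(np.vstack(a),(480,600)))
s=ctrl.get_state();print(s)
for n in("top0","side0","wr0"):print(cal(n)[1].round(3), cal(n)[0][0,0])
E
```

```text
{'time': 0.15, 'joint_positions': array([ 1.31309807,  0.32166793, -0.07006237,  1.45139071,  0.02257496,
        1.37080471, -0.05690036]), 'qd': array([-0.00126726, -0.00330335,  0.00033508, -0.0030239 , -0.00064287,
       -0.00086151,  0.00167824]), 'joint_torque': array([-7.37708638e-05, -4.91801190e+01, -4.04654453e-01, -3.12877178e+01,
       -6.38918253e-02,  4.05244413e-02,  1.08869715e-04]), 'position': array([ 0.17434596, -0.62576769,  0.23570473]), 'tool_rot': array([-3.11118073e+00, -4.25425340e-01,  4.22558776e-04]), 'ft_force': array([-0.38882025, -0.15869979, -0.34479651]), 'torque': array([ 0.00738613, -0.01465183, -0.01627248]), 'grip_force': 0.0, 'grip_width': 1.0031325841412424}
[[ 0.015 -0.997  0.078  0.516]
 [-1.    -0.015  0.008 -0.05 ]
 [-0.007 -0.078 -0.997  1.179]
 [ 0.     0.     0.     1.   ]] 379.69895970569274
[[-0.969 -0.151  0.195  0.419]
 [-0.247  0.562 -0.79   0.77 ]
 [ 0.01  -0.813 -0.582  0.713]
 [ 0.     0.     0.     1.   ]] 386.8315222884581
[[ 0.268 -0.924 -0.273  0.249]
 [-0.964 -0.257 -0.074 -0.605]
 [-0.002  0.283 -0.959  0.384]
 [ 0.     0.     0.     1.   ]] 332.27878317138493
```

View pics/top0.png

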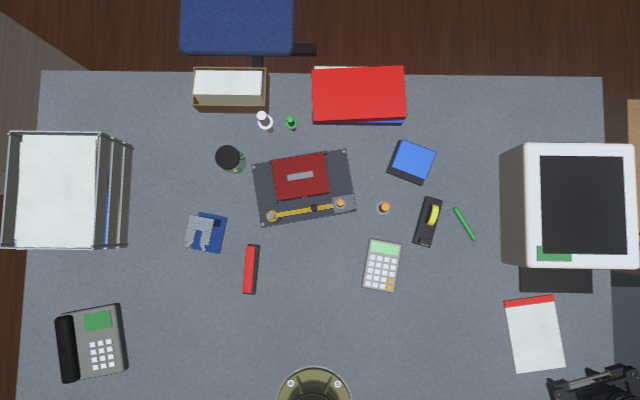

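View pics/side0.png

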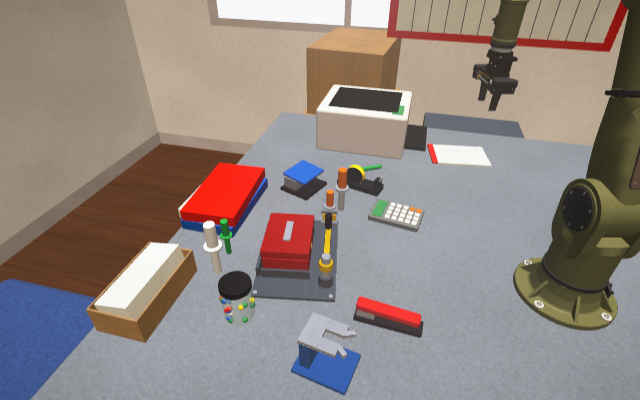

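Top view: orange pin in the clevis at (340,203), larger orange look-alike at (384,208), green at (291,123), white at (264,120). Also the stand at (206,232), the bar knob at about (314,208), and the hinge at (271,216). The orange at (340,203) in the keeper is my candidate, and I'll check it in close crops.

Run:
```python
from h import *
a=cv2.imread("pics/side0.png");b=cv2.imread("pics/top0.png")
f=lambda i,u,v,w,h,k:cv2.resize(i[v:v+h,u:u+w],(w*k,h*k),interpolation=cv2.INTER_CUBIC)
A=f(a,300,160,80,60,5); B=f(a,285,305,80,60,5); C=f(b,310,180,80,60,5); D=f(b,175,200,80,60,5)
cv2.imwrite("pics/crops.png",np.vstack([np.hstack([A,B]),np.hstack([C,D])]))
```

```text
(no output)
```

View pics/crops.png

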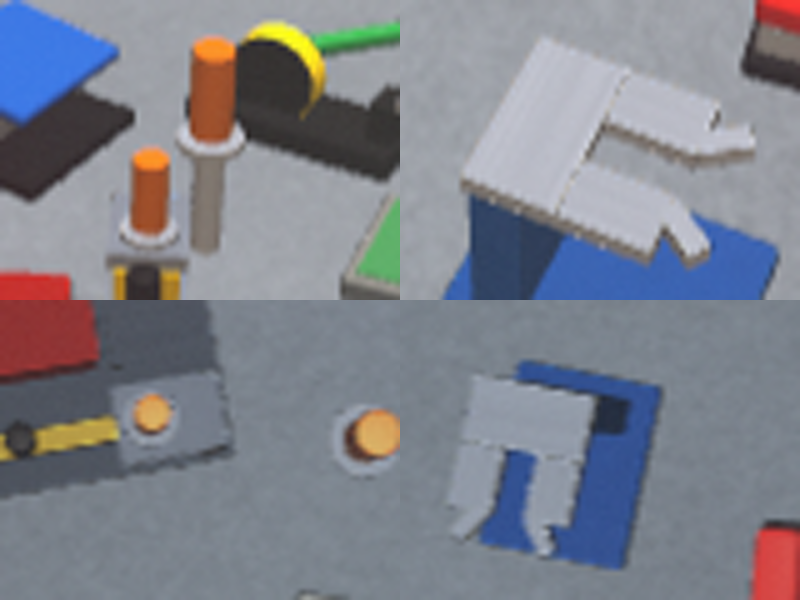

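The clevis pin at top (340.6,202.4) / side (330.4,191.4) is clearly the smaller orange one, so it is the target. The slot's back end sits at about top (198.6,230.4) / side (324,335).

Run:
```python
from h import *
print("pin top",tri(("top0",340.6,202.4),("side0",330.4,191.4)))
print("slot back",tri(("top0",198.6,230.4),("side0",324,335)))
print("knob",atz("top0",314,207.8,.127),"hinge",atz("top0",271,216,.1))
print("slot", atz("top0",198.6,230.4,.1),atz("top0",195,248,.1))
K,_=cal("wr0"); s=ctrl.get_state()
W=np.eye(4);W[:3,:3]=R.from_rotvec(s["tool_rot"]).as_matrix();W[:3,3]=s["position"]
print(W.round(3)); print((np.linalg.inv(W)@cal("wr0")[1]).round(4))
```

```text
pin top (array([ 0.59710502, -0.07037336,  0.14470306]), [0.00010278491207126499, 0.0001027849120713871])
slot back (array([0.51511716, 0.33276796, 0.09474423]), [0.00028058763852613935, 0.0002805876385261541])
knob [0.58227401 0.00288612 0.127     ] hinge [0.55880342 0.12615958 0.1       ]
slot [0.51484604 0.33086589 0.1       ] [0.46504335 0.33898413 0.1       ]
[[ 0.963  0.268 -0.     0.174]
 [ 0.268 -0.963  0.001 -0.626]
 [-0.    -0.001 -1.     0.236]
 [ 0.     0.     0.     1.   ]]
[[-9.000e-04 -9.592e-01 -2.826e-01  7.740e-02]
 [ 1.000e+00 -6.000e-04 -1.000e-03  2.000e-04]
 [ 8.000e-04 -2.826e-01  9.592e-01 -1.480e-01]
 [ 0.000e+00  0.000e+00  0.000e+00  1.000e+00]]
```

>>> {"api": "send_rows", "payload": {
  "steps": [
    {"tx": 0.22,"ty": -0.8},
    {"tx": 0.22,"ty": -0.8},
    {"tx": 0.22,"ty": -0.8},
    {"tx": 0.22,"ty": -0.8},
    {"tx": 0.84,"ty": -0.38},
    {"tx": 0.84,"ty": -0.38},
    {"tx": 0.84,"ty": -0.38},
    {"tx": 0.84,"ty": -0.38},
    {"tx": 0.84,"ty": -0.38},
    {"tx": 0.84,"ty": -0.38},
    {"tx": 0.84,"ty": -0.38,"tz": -0.2},
    {"tx": 0.84,"ty": -0.38,"tz": -0.2}
  ]
}}

```text
validation failed for argument at $.st...
```

>>> {"api": "send_rows", "payload": {
  "steps": [
    {"turn": -1,"grip": 0.55},
    {"turn": -1},
    {"turn": -1},
    {"turn": -1},
    {"turn": -1},
    {"turn": -1},
    {"turn": -1},
    {"turn": -1},
    {"turn": -1},
    {"turn": -1},
    {"turn": -0.6},
    {}
  ]
}}

```text
validation failed for argument at $.st...
```

```bash
cat >> h.py <<'E'
def delta(p):
    s=ctrl.get_state();M=R.from_rotvec(s["tool_rot"]).as_matrix()
    print(s["time"],"pos",s["position"].round(4),"yaw",np.degrees(np.arctan2(M[1,0],M[0,0])).round(2),"tilt",M[:2,2].round(4),"j",s["joint_positions"].round(2),"F",s["ft_force"].round(2),"g",s["grip_width"],s["grip_force"])
    print("units",(M.T@(np.array(p)-s["position"])/.06).round(3))
E
python3 - <<'E'
from h import *
delta([.597,-.07,.25]);print(tri(("top0",386.5,206),("side0",342.5,169)))
E
```

```text
0.15 pos [ 0.1743 -0.6258  0.2357] yaw 15.57 tilt [-0.0005  0.0014] j [ 1.31  0.32 -0.07  1.45  0.02  1.37 -0.06] F [-0.39 -0.16 -0.34] g 1.0031325841412424 0.0
units [ 9.272 -7.032 -0.228]
(array([ 0.58943987, -0.19567139,  0.14403779]), [0.0004069740191112864, 0.0004069740191114064])
```

>>> {"api": "send_rows", "payload": {
  "steps": [
    {"tx": 0.22,"ty": -0.8,"tz": 0,"turn": 0,"grip": 1},
    {"tx": 0.22,"ty": -0.8,"tz": 0,"turn": 0,"grip": 1},
    {"tx": 0.22,"ty": -0.8,"tz": 0,"turn": 0,"grip": 1},
    {"tx": 0.22,"ty": -0.8,"tz": 0,"turn": 0,"grip": 1},
    {"tx": 0.84,"ty": -0.38,"tz": 0,"turn": 0,"grip": 1},
    {"tx": 0.84,"ty": -0.38,"tz": 0,"turn": 0,"grip": 1},
    {"tx": 0.84,"ty": -0.38,"tz": 0,"turn": 0,"grip": 1},
    {"tx": 0.84,"ty": -0.38,"tz": 0,"turn": 0,"grip": 1},
    {"tx": 0.84,"ty": -0.38,"tz": 0,"turn": 0,"grip": 1},
    {"tx": 0.84,"ty": -0.38,"tz": 0,"turn": 0,"grip": 1},
    {"tx": 0.84,"ty": -0.38,"tz": -0.2,"turn": 0,"grip": 1},
    {"tx": 0.84,"ty": -0.38,"tz": -0.2,"turn": 0,"grip": 1}
  ]
}}

```text
time: 1.65
position: [0.5141, -0.1419, 0.2607]
tool_rot: [3.112, 0.425, -0.0]
ft_force: [0.6, -1.0, 0.5]
grip_width: 1.001
grip_force: 0.0
```

>>> {"api": "send_rows", "payload": {
  "steps": [
    {"tx": 0.84,"ty": -0.38,"tz": 0,"turn": 0,"grip": 0.55},
    {"tx": 0.84,"ty": -0.38,"tz": 0,"turn": 0,"grip": 0.55},
    {"tx": 0,"ty": 0,"tz": 0,"turn": -1,"grip": 0.55},
    {"tx": 0,"ty": 0,"tz": 0,"turn": -1,"grip": 0.55},
    {"tx": 0,"ty": 0,"tz": 0,"turn": -1,"grip": 0.55},
    {"tx": 0,"ty": 0,"tz": 0,"turn": -1,"grip": 0.55},
    {"tx": 0,"ty": 0,"tz": 0,"turn": -1,"grip": 0.55},
    {"tx": 0,"ty": 0,"tz": 0,"turn": -1,"grip": 0.55},
    {"tx": 0,"ty": 0,"tz": 0,"turn": -1,"grip": 0.55},
    {"tx": 0,"ty": 0,"tz": 0,"turn": -1,"grip": 0.55},
    {"tx": 0,"ty": 0,"tz": 0,"turn": -1,"grip": 0.55},
    {"tx": 0,"ty": 0,"tz": 0,"turn": -1,"grip": 0.55}
  ]
}}

```text
time: 3.15
position: [0.5978, -0.0722, 0.2602]
tool_rot: [-2.105, -2.331, 0.001]
ft_force: [0.0, -0.1, -0.1]
grip_width: 0.548
grip_force: 0.0
```

>>> {"api": "send_rows", "payload": {
  "steps": [
    {"tx": 0,"ty": 0,"tz": 0,"turn": -0.6,"grip": 0.55},
    {"tx": 0,"ty": 0,"tz": 0,"turn": 0,"grip": 0.55}
  ]
}}

```text
time: 3.4
position: [0.5979, -0.0722, 0.2602]
tool_rot: [-2.012, -2.412, 0.0]
ft_force: [0.3, -0.1, -0.4]
grip_width: 0.552
grip_force: 0.0
```

Run:
```python
from h import *
delta([.597,-.07,.25]);snap("wrist","w1")
```

```text
3.4 pos [ 0.5979 -0.0722  0.2602] yaw 100.31 tilt [-0.0006  0.0001] j [ 0.83  0.34 -0.94  1.52  0.27  1.43  0.06] F [ 0.29 -0.11 -0.36] g 0.5522684996739645 0.0
units [ 0.039 -0.008  0.17 ]
```

View pics/w1.png

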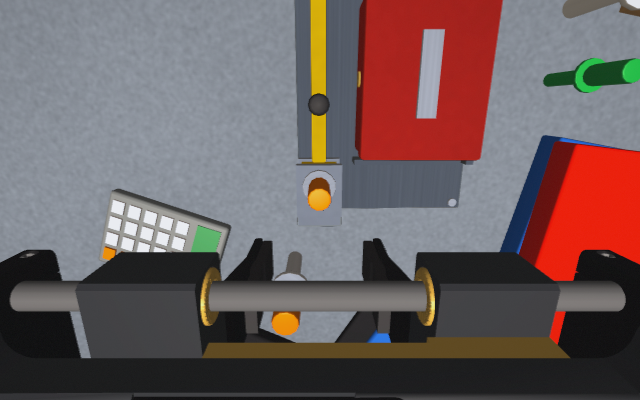

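The wrist view shows the handle top at (319.5,199), its collar at (319,185) and the knob top at (318.5,104). The larger look-alike is at (286,322), outside the finger line.

Run:
```python
from h import *
p=tri(("w1",319.5,199),("top0",340.6,202.4),("side0",330.4,191.4));print(p)
print(tri(("w1",319.5,199),("side0",330.4,191.4)))
print(atz("w1",319.5,199,.146),atz("w1",318.5,104,.127))
delta([.5975,-.0705,.13])
```

```text
(array([ 0.59758667, -0.06953531,  0.14478399]), [0.0015966066420083373, 0.0010363064844349757, 0.0006397801698398096])
(array([ 0.59767894, -0.06815524,  0.14607013]), [0.0009190348346576974, 0.0009190348346576541])
[ 0.59858184 -0.06798306  0.146     ] [0.58446952 0.00537616 0.127     ]
3.45 pos [ 0.5979 -0.0722  0.2602] yaw 100.27 tilt [-0.0005  0.0001] j [ 0.83  0.34 -0.94  1.52  0.27  1.43  0.06] F [ 0.15 -0.24  0.22] g 0.5487138557393815 0.0
units [ 2.800e-02 -1.000e-03  2.171e+00]
```

>>> {"api": "send_rows", "payload": {
  "steps": [
    {"tx": 0.045,"ty": 0,"tz": 0.5,"turn": 0,"grip": 0.55},
    {"tx": 0,"ty": 0,"tz": 0.5,"turn": 0,"grip": 0.55},
    {"tx": 0,"ty": 0,"tz": 0.5,"turn": 0,"grip": 0.55},
    {"tx": 0,"ty": 0,"tz": 0.4,"turn": 0,"grip": 0.55},
    {"tx": 0,"ty": 0,"tz": 0.25,"turn": 0,"grip": 0.55},
    {"tx": 0,"ty": 0,"tz": 0.15,"turn": 0,"grip": 0.55},
    {"tx": 0,"ty": 0,"tz": 0,"turn": 0,"grip": 0.3},
    {"tx": 0,"ty": 0,"tz": 0,"turn": 0,"grip": 0.3},
    {"tx": 0,"ty": 0,"tz": 0,"turn": 0,"grip": 0.1},
    {"tx": 0,"ty": 0,"tz": 0,"turn": 0,"grip": 0.1},
    {"tx": 0,"ty": 0,"tz": 0,"turn": 0,"grip": 0.1},
    {"tx": 0,"ty": 0,"tz": 0,"turn": 0,"grip": 0.1}
  ],
  "newtons": 25
}}

```text
time: 4.95
position: [0.5981, -0.0695, 0.1231]
tool_rot: [2.011, 2.412, 0.001]
ft_force: [0.8, -0.3, 4.0]
grip_width: 0.221
grip_force: 25.0
```

>>> {"api": "send_rows", "payload": {
  "steps": [
    {"tx": 0,"ty": 0,"tz": -0.05,"turn": 0,"grip": 0.1},
    {"tx": 0,"ty": 0,"tz": -0.1,"turn": 0,"grip": 0.1},
    {"tx": 0,"ty": 0,"tz": -0.1,"turn": 0,"grip": 0.1},
    {"tx": 0,"ty": 0,"tz": -0.1,"turn": 0,"grip": 0.1},
    {"tx": 0,"ty": 0,"tz": -0.15,"turn": 0,"grip": 0.1},
    {"tx": 0,"ty": 0,"tz": -0.15,"turn": 0,"grip": 0.1},
    {"tx": 0,"ty": 0,"tz": -0.15,"turn": 0,"grip": 0.1},
    {"tx": 0,"ty": 0,"tz": -0.2,"turn": 0,"grip": 0.1},
    {"tx": 0,"ty": 0,"tz": -0.2,"turn": 0,"grip": 0.1},
    {"tx": 0,"ty": 0,"tz": -0.2,"turn": 0,"grip": 0.1},
    {"tx": 0,"ty": 0,"tz": -0.2,"turn": 0,"grip": 0.1},
    {"tx": 0,"ty": 0,"tz": 0,"turn": 0,"grip": 0.1}
  ]
}}

```text
time: 6.45
position: [0.5982, -0.0693, 0.2198]
tool_rot: [2.01, 2.412, 0.001]
ft_force: [1.3, 0.1, -1.7]
grip_width: 0.221
grip_force: 25.0
```

Run:
```python
from h import *
snap("side","s2");snap("wrist","w2");crop("s2","s2c",290,120,390,220,5)
a=cv2.imread("pics/s2c.png");b=cv2.imread("pics/w2.png")[120:320,250:400]
cv2.imwrite("pics/c2.png",np.hstack([a,cv2.resize(b,(300,400))[:500] if 0 else cv2.copyMakeBorder(cv2.resize(b,(300,400)),0,100,0,0,0)]))
delta([.44,.345,.21])
```

```text
6.55 pos [ 0.5975 -0.0695  0.2184] yaw 100.37 tilt [-0.0003 -0.0002] j [ 0.82  0.36 -0.93  1.58  0.29  1.35  0.04] F [-0.09  0.13 -1.45] g 0.22308436737449713 24.985124277882278
units [ 7.268 -1.338  0.139]
```

View pics/c2.png

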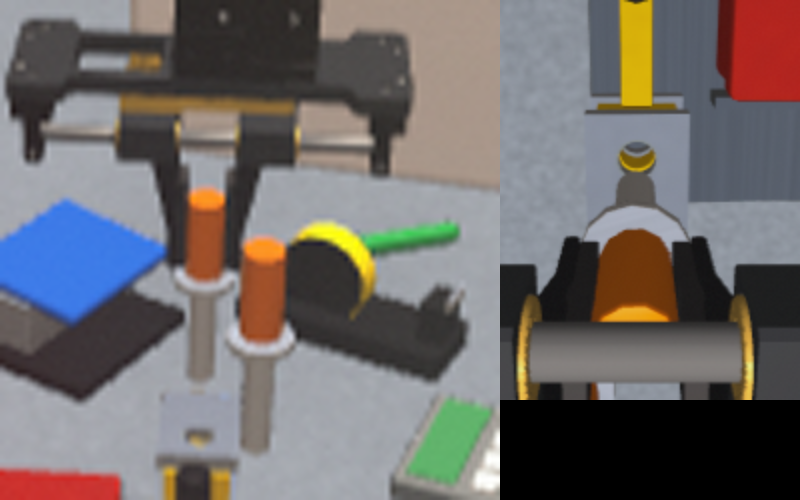

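Pin is fully out and hanging upright in the jaws: collar at s2 crop (205,280), tip at (200,378), bore empty. I'll carry it to a viewing spot near the stand.

>>> {"api": "send_rows", "payload": {
  "steps": [
    {"tx": 0.1,"ty": 0,"tz": -0.3,"turn": 0,"grip": 0.1},
    {"tx": 0.3,"ty": -0.05,"tz": -0.25,"turn": 0,"grip": 0.1},
    {"tx": 0.5,"ty": -0.1,"tz": 0,"turn": 0,"grip": 0.1},
    {"tx": 0.6,"ty": -0.1,"tz": 0,"turn": 0,"grip": 0.1},
    {"tx": 0.6,"ty": -0.1,"tz": 0,"turn": 0,"grip": 0.1},
    {"tx": 0.6,"ty": -0.1,"tz": 0,"turn": 0,"grip": 0.1},
    {"tx": 0.6,"ty": -0.1,"tz": 0,"turn": 0,"grip": 0.1},
    {"tx": 0.6,"ty": -0.1,"tz": 0,"turn": 0,"grip": 0.1},
    {"tx": 0.5,"ty": -0.1,"tz": 0,"turn": 0,"grip": 0.1},
    {"tx": 0.3,"ty": -0.05,"tz": 0,"turn": 0,"grip": 0.1},
    {"tx": 0,"ty": 0,"tz": 0,"turn": 0,"grip": 0.1},
    {"tx": 0,"ty": 0,"tz": 0,"turn": 0,"grip": 0.1}
  ]
}}

```text
time: 8.05
position: [0.5, 0.1981, 0.2513]
tool_rot: [2.013, 2.411, -0.001]
ft_force: [0.5, -0.8, -0.1]
grip_width: 0.218
grip_force: 25.0
```

Run:
```python
from h import *
delta([.44,.345,.25]);snap("wrist","w3")
```

```text
8.05 pos [0.5    0.1981 0.2513] yaw 100.29 tilt [-0.0001 -0.001 ] j [ 0.56  0.2  -1.1   1.68  0.18  1.37 -0.39] F [ 0.51 -0.8  -0.15] g 0.21814134528395096 24.9850239045918
units [ 2.588 -0.547  0.019]
```

View pics/w3.png

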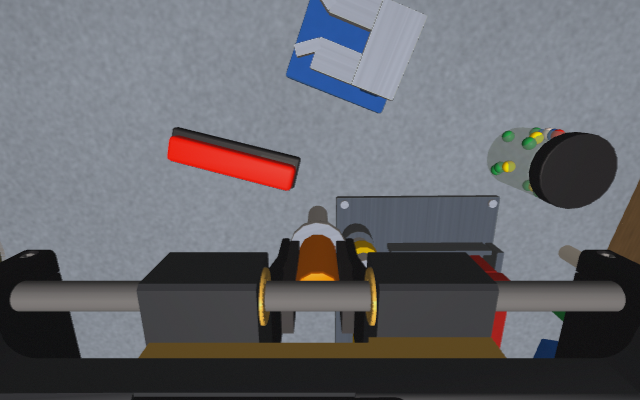

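View shows stand partly cut off at the top (slot around (340,30)). I'll step nearer for a full look.

>>> {"api": "send_rows", "payload": {
  "steps": [
    {"tx": 0.2,"ty": -0.05,"tz": 0,"turn": 0,"grip": 0.1},
    {"tx": 0.3,"ty": -0.1,"tz": 0,"turn": 0,"grip": 0.1},
    {"tx": 0.3,"ty": -0.1,"tz": 0,"turn": 0,"grip": 0.1},
    {"tx": 0.3,"ty": -0.1,"tz": 0,"turn": 0,"grip": 0.1},
    {"tx": 0.3,"ty": -0.1,"tz": 0,"turn": 0,"grip": 0.1},
    {"tx": 0,"ty": 0,"tz": 0,"turn": 0,"grip": 0.1},
    {"tx": 0,"ty": 0,"tz": 0,"turn": 0,"grip": 0.1}
  ]
}}

```text
time: 8.98
position: [0.458, 0.2768, 0.2515]
tool_rot: [2.011, 2.413, -0.001]
ft_force: [0.8, -0.3, -1.4]
grip_width: 0.223
grip_force: 25.0
```

Run:
```python
from h import *
delta([.44,.345,.25]);snap("wrist","w4")
crop("w4","w4c",240,40,440,190,4)
```

```text
8.975 pos [0.458  0.2768 0.2515] yaw 100.38 tilt [ 0.0002 -0.0007] j [ 0.43  0.2  -1.14  1.68  0.19  1.38 -0.56] F [ 0.85 -0.29 -1.39] g 0.2234117101804533 24.98510687146336
units [ 1.171 -0.091  0.024]
```

View pics/w4c.png

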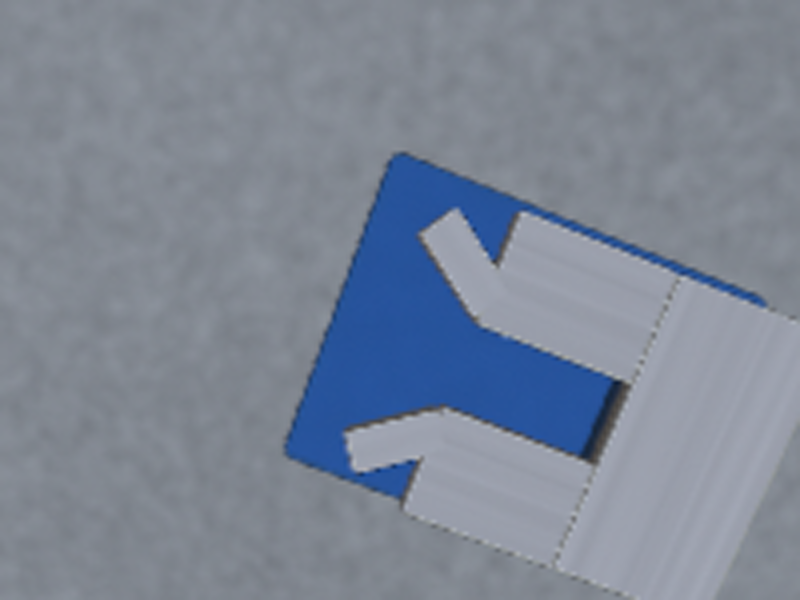

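Run:
```python
from h import *
c=lambda u,v:("w4",240+u/4,40+v/4)
print(tri(c(594,463),("side0",326.4,329.6)),tri(c(633,381),("side0",321.6,338.6)))
P=[atz(*c(*q),.1)[:2] for q in((633,381),(594,463),(483,327),(447,408))]
print(np.round(P,4))
back=(P[0]+P[1])/2; mouth=(P[2]+P[3])/2; print(np.linalg.norm(P[0]-P[1]),np.linalg.norm(P[2]-P[3]),np.linalg.norm(back-mouth))
x=back-mouth;x/=np.linalg.norm(x);print("yaw",np.degrees(np.arctan2(x[1],x[0])),"back",back,"seat",back-.0075*x)
seat=back-.0075*x
delta([*(seat-.075*x),.25]); M=R.from_rotvec(ctrl.get_state()["tool_rot"]).as_matrix(); print("x dir in tool",M.T@[*x,0])
print("entry",seat-.075*x)
```

```text
(array([0.51443914, 0.32163197, 0.09740583]), [0.0010121682556074414, 0.0010121682556075036]) (array([0.51913533, 0.34093787, 0.09446552]), [0.0012433761197820409, 0.0012433761197820803])
[[0.519  0.341 ]
 [0.5149 0.3217]
 [0.4838 0.3464]
 [0.4797 0.3278]]
0.01968075763011569 0.01903378574497763 0.03566123268161194
yaw -9.250894866197243 back [0.5169306  0.33136399] seat [0.50952815 0.33256967]
9.025 pos [0.4583 0.2765 0.2514] yaw 100.33 tilt [ 0.0002 -0.0006] j [ 0.43  0.2  -1.14  1.68  0.19  1.38 -0.56] F [ 0.44 -0.18 -1.89] g 0.22045954514046814 24.985147663392127
units [ 1.186 -0.17   0.023]
x dir in tool [-3.35153061e-01  9.42163660e-01  2.51676390e-04]
entry [0.43550361 0.34462652]
```

Slot corners, full-frame: back (398.2,135.2) and (388.5,155.8), straight-side ends (360.8,121.8) and (351.8,142). That puts the seat near (0.5095, 0.3326) with stand yaw about -10°. Next I go to the entry point 75 mm out, then lower.

>>> {"api": "send_rows", "payload": {
  "steps": [
    {"tx": 0.2,"ty": -0.03,"tz": 0,"turn": 0,"grip": 0.1},
    {"tx": 0.3,"ty": -0.04,"tz": 0,"turn": 0,"grip": 0.1},
    {"tx": 0.3,"ty": -0.04,"tz": 0,"turn": 0,"grip": 0.1},
    {"tx": 0.3,"ty": -0.04,"tz": 0,"turn": 0,"grip": 0.1},
    {"tx": 0.1,"ty": -0.02,"tz": 0,"turn": 0,"grip": 0.1},
    {"tx": 0,"ty": 0,"tz": 0.3,"turn": 0,"grip": 0.1},
    {"tx": 0,"ty": 0,"tz": 0.45,"turn": 0,"grip": 0.1},
    {"tx": 0,"ty": 0,"tz": 0.45,"turn": 0,"grip": 0.1},
    {"tx": 0,"ty": 0,"tz": 0.45,"turn": 0,"grip": 0.1},
    {"tx": 0,"ty": 0,"tz": 0.3,"turn": 0,"grip": 0.1},
    {"tx": 0,"ty": 0,"tz": 0,"turn": 0,"grip": 0.1},
    {"tx": 0,"ty": 0,"tz": 0,"turn": 0,"grip": 0.1}
  ]
}}

```text
time: 10.52
position: [0.4354, 0.3464, 0.1352]
tool_rot: [2.012, 2.413, 0.002]
ft_force: [-0.1, 0.1, -0.1]
grip_width: 0.224
grip_force: 25.0
```

Run:
```python
from h import *
delta([.4356,.3456,.133]);snap("side","s5");snap("top","t5")
p=ctrl.get_state()["position"]
print(proj("s5",p-[0,0,.022]),proj("s5",p-[0,0,.087]),proj("t5",p+[0,0,.023]),proj("s5",[.5095,.3326,.1]))
a=cv2.imread("pics/s5.png")[300:400,280:400];b=cv2.imread("pics/t5.png")[200:280,150:246]
cv2.imwrite("pics/c5.png",np.hstack([cv2.resize(a,(480,400),interpolation=2),cv2.resize(b,(312,400)) if 0 else cv2.resize(b[:,10:72],(310,400),interpolation=2)]))
```

```text
10.525 pos [0.4354 0.3464 0.1352] yaw 100.36 tilt [0.0009 0.0007] j [ 0.19  0.39 -1.08  1.79  0.37  1.19 -0.82] F [-0.1   0.07 -0.12] g 0.22350030824575598 24.985156659968197
units [-0.013  0.002  0.037]
[366.05759854 344.59927347] [363.29038361 365.56235248] [183.76032095 259.9951983 ] [327.15071914 333.8515632 ]
```

View pics/c5.png

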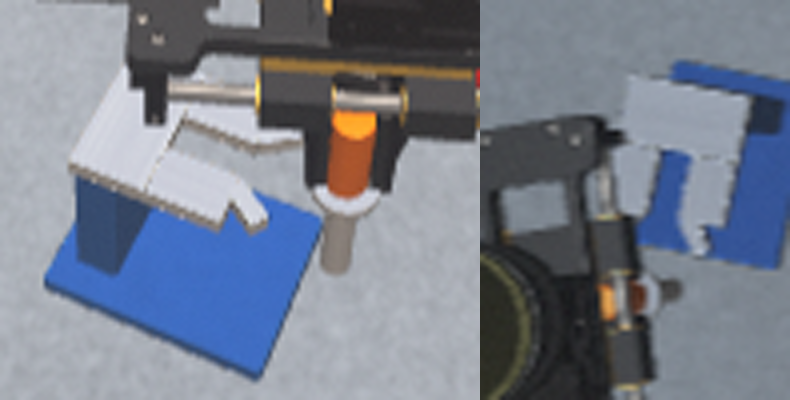

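Pin hangs upright outside the mouth (tip side-crop (336,272)), lined up with the slot; slide in part way.

>>> {"api": "send_rows", "payload": {
  "steps": [
    {"tx": -0.05,"ty": 0.1,"tz": 0,"turn": 0,"grip": 0.1},
    {"tx": -0.07,"ty": 0.19,"tz": 0,"turn": 0,"grip": 0.1},
    {"tx": -0.07,"ty": 0.19,"tz": 0,"turn": 0,"grip": 0.1},
    {"tx": -0.07,"ty": 0.19,"tz": 0,"turn": 0,"grip": 0.1},
    {"tx": -0.07,"ty": 0.19,"tz": 0,"turn": 0,"grip": 0.1},
    {"tx": 0,"ty": 0,"tz": 0,"turn": 0,"grip": 0.1},
    {"tx": 0,"ty": 0,"tz": 0,"turn": 0,"grip": 0.1}
  ]
}}

```text
time: 11.5
position: [0.4887, 0.3362, 0.1344]
tool_rot: [-2.01, -2.413, 0.001]
ft_force: [-0.8, 0.1, -1.0]
grip_width: 0.223
grip_force: 25.0
```

Run:
```python
from h import *
delta([.5095,.3326,.133]);snap("side","s6");snap("wrist","w6")
a=cv2.imread("pics/s6.png")[310:370,290:390];b=cv2.imread("pics/w6.png")[100:340,220:420]
cv2.imwrite("pics/c6.png",np.hstack([cv2.resize(a,(450,270),interpolation=2),cv2.resize(b,(225,270))]))
```

```text
11.5 pos [0.4887 0.3362 0.1344] yaw 100.4 tilt [-0.0008  0.0001] j [ 0.17  0.47 -1.03  1.7   0.42  1.22 -0.78] F [-0.78  0.08 -1.03] g 0.22335797165304536 24.984988407231867
units [-0.121  0.33   0.023]
```

View pics/c6.png

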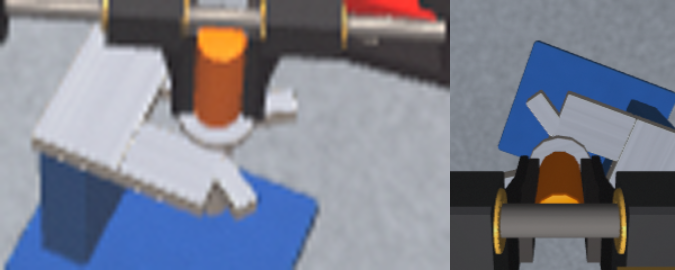

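Shaft is inside the straight part of the slot with no contact force, collar above the plate. Continue in, then lower.

>>> {"api": "send_rows", "payload": {
  "steps": [
    {"tx": -0.05,"ty": 0.14,"tz": 0,"turn": 0,"grip": 0.1},
    {"tx": -0.05,"ty": 0.14,"tz": 0,"turn": 0,"grip": 0.1},
    {"tx": 0,"ty": 0,"tz": 0.04,"turn": 0,"grip": 0.1},
    {"tx": 0,"ty": 0,"tz": 0.04,"turn": 0,"grip": 0.1},
    {"tx": 0,"ty": 0,"tz": 0,"turn": 0,"grip": 0.1}
  ]
}}

```text
time: 12.22
position: [0.5063, 0.333, 0.1293]
tool_rot: [-2.011, -2.413, 0.001]
ft_force: [0.5, -0.4, -1.4]
grip_width: 0.222
grip_force: 25.0
```

>>> {"api": "send_rows", "payload": {
  "steps": [
    {"tx": -0.01,"ty": 0.04,"tz": 0,"turn": 0,"grip": 0.1},
    {"tx": -0.01,"ty": 0.04,"tz": 0,"turn": 0,"grip": 0.1},
    {"tx": 0,"ty": 0,"tz": 0,"turn": 0,"grip": 0.1}
  ]
}}

```text
time: 12.6
position: [0.5108, 0.3329, 0.1297]
tool_rot: [-2.01, -2.413, 0.002]
ft_force: [-4.0, 1.2, 1.1]
grip_width: 0.223
grip_force: 25.0
```

>>> {"api": "send_rows", "payload": {
  "steps": [
    {"tx": 0,"ty": 0,"tz": 0.03,"turn": 0,"grip": 0.1},
    {"tx": 0,"ty": 0,"tz": 0.02,"turn": 0,"grip": 0.1},
    {"tx": 0,"ty": 0,"tz": 0,"turn": 0,"grip": 0.1}
  ]
}}

```text
time: 12.98
position: [0.5109, 0.3334, 0.1272]
tool_rot: [-2.01, -2.413, 0.0]
ft_force: [-5.6, 0.2, 4.8]
grip_width: 0.223
grip_force: 25.0
```

Collar contact (Fz +4.8 N at z 0.127) and back contact (Fx -5.6 N). Release.

>>> {"api": "send_rows", "payload": {
  "steps": [
    {"tx": 0,"ty": 0,"tz": 0,"turn": 0,"grip": 0.25},
    {"tx": 0,"ty": 0,"tz": 0,"turn": 0,"grip": 0.3},
    {"tx": 0,"ty": 0,"tz": 0,"turn": 0,"grip": 0.4},
    {"tx": 0,"ty": 0,"tz": 0,"turn": 0,"grip": 0.55},
    {"tx": 0,"ty": 0,"tz": 0,"turn": 0,"grip": 0.55},
    {"tx": 0,"ty": 0,"tz": 0,"turn": 0,"grip": 0.55},
    {"tx": 0,"ty": 0,"tz": -0.2,"turn": 0,"grip": 0.55},
    {"tx": 0,"ty": 0,"tz": -0.5,"turn": 0,"grip": 0.55},
    {"tx": 0,"ty": 0,"tz": -0.7,"turn": 0,"grip": 0.55},
    {"tx": 0,"ty": 0,"tz": -0.8,"turn": 0,"grip": 0.55}
  ]
}}

```text
time: 14.22
position: [0.5115, 0.3326, 0.2605]
tool_rot: [2.011, 2.414, -0.0]
ft_force: [1.3, 0.1, 0.2]
grip_width: 0.55
grip_force: 0.0
```

>>> {"api": "send_rows", "payload": {
  "steps": [
    {"tx": -0.5,"ty": 0,"tz": 0,"turn": 0,"grip": 0.55},
    {"tx": -0.7,"ty": 0,"tz": 0,"turn": 0,"grip": 0.55},
    {"tx": -0.8,"ty": 0,"tz": 0,"turn": 0,"grip": 0.55},
    {"tx": 0,"ty": 0,"tz": 0,"turn": 0,"grip": 0.55}
  ]
}}

```text
time: 14.72
position: [0.5355, 0.2094, 0.2591]
tool_rot: [2.02, 2.403, -0.002]
ft_force: [-0.1, 0.9, 0.5]
grip_width: 0.551
grip_force: 0.0
```

Run:
```python
from h import *
delta([.5835,.0045,.25]);snap("side","s7");snap("wrist","w7")
a=cv2.imread("pics/s7.png")[300:380,280:380];b=cv2.imread("pics/w7.png")[0:240]
cv2.imwrite("pics/c7.png",np.vstack([cv2.resize(a,(400,320),interpolation=2),cv2.resize(b,(640,240))[:, 120:520]]))
M=R.from_rotvec(ctrl.get_state()["tool_rot"]).as_matrix();print(M.round(3))
```

```text
14.725 pos [0.5355 0.2094 0.2591] yaw 99.89 tilt [ 0.0012 -0.0028] j [ 0.48  0.31 -1.08  1.58  0.28  1.42 -0.46] F [-0.07  0.93  0.49] g 0.5511769068130269 0.0
units [-3.501  0.201  0.163]
[[-0.179  0.984  0.001]
 [ 0.984  0.179  0.   ]
 [ 0.     0.001 -1.   ]]
```

View pics/c7.png

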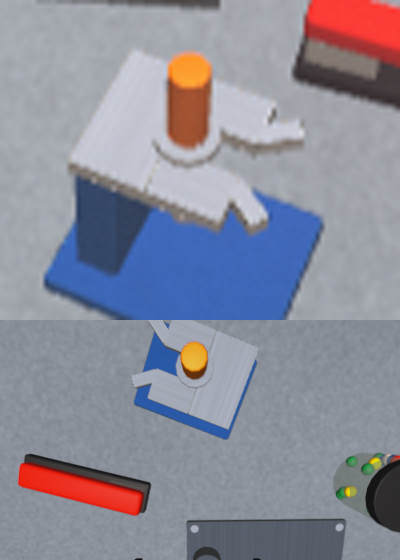

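The pin is parked upright, collar flat on the plate and at the back of the notch (w7 pin about (313,37), side collar about (326,336)). Now the knob.

>>> {"api": "send_rows", "payload": {
  "steps": [
    {"tx": -0.4,"ty": 0.02,"tz": 0,"turn": 0,"grip": 0.55},
    {"tx": -0.7,"ty": 0.04,"tz": 0,"turn": 0,"grip": 0.55},
    {"tx": -0.8,"ty": 0.05,"tz": 0,"turn": 0,"grip": 0.55},
    {"tx": -0.8,"ty": 0.05,"tz": 0,"turn": 0,"grip": 0.55},
    {"tx": -0.6,"ty": 0.03,"tz": 0,"turn": 0,"grip": 0.55},
    {"tx": -0.2,"ty": 0.01,"tz": 0,"turn": 0,"grip": 0.55},
    {"tx": 0,"ty": 0,"tz": 0,"turn": 0,"grip": 0.55},
    {"tx": 0,"ty": 0,"tz": 0,"turn": 0,"grip": 0.55}
  ]
}}

```text
time: 15.82
position: [0.5826, 0.0134, 0.259]
tool_rot: [-2.006, -2.417, -0.001]
ft_force: [-0.0, 0.0, 0.3]
grip_width: 0.55
grip_force: 0.0
```

Run:
```python
from h import *
delta([.5834,.004,.106]);snap("wrist","w8")
g=cv2.imread("pics/w8.png"); print(proj("w8",[.5834,.004,.127]))
u,v=map(int,proj("w8",[.5834,.004,.127]))
m=(g[v-45:v+45,u-45:u+45].max(2)<90).astype(np.uint8)
n,l,st,c=cv2.connectedComponentsWithStats(m)
print([(st[i].tolist(),(c[i]+[u-45,v-45]).round(1)) for i in range(1,n) if st[i,4]>60])
```

```text
15.825 pos [0.5826 0.0134 0.259 ] yaw 100.61 tilt [0.0002 0.001 ] j [ 0.77  0.31 -1.02  1.56  0.26  1.42 -0.08] F [-0.05  0.05  0.27] g 0.5498756028254781 0.0
units [-0.159 -0.017  2.551]
[316.52992547 208.35702042]
[([78, 6, 9, 67, 308], array([354. , 201.9])), ([37, 24, 21, 29, 484], array([317.7, 201.2])), ([26, 84, 43, 3, 127], array([318., 248.]))]
```

>>> {"api": "send_rows", "payload": {
  "steps": [
    {"tx": -0.15,"ty": 0,"tz": 0.3,"turn": 0,"grip": 0.55},
    {"tx": 0,"ty": 0,"tz": 0.6,"turn": 0,"grip": 0.55},
    {"tx": 0,"ty": 0,"tz": 0.6,"turn": 0,"grip": 0.55},
    {"tx": 0,"ty": 0,"tz": 0.5,"turn": 0,"grip": 0.55},
    {"tx": 0,"ty": 0,"tz": 0.35,"turn": 0,"grip": 0.55},
    {"tx": 0,"ty": 0,"tz": 0.2,"turn": 0,"grip": 0.55},
    {"tx": 0,"ty": 0,"tz": 0,"turn": 0,"grip": 0.3},
    {"tx": 0,"ty": 0,"tz": 0,"turn": 0,"grip": 0.1},
    {"tx": 0,"ty": 0,"tz": 0,"turn": 0,"grip": 0.1},
    {"tx": 0,"ty": 0,"tz": 0,"turn": 0,"grip": 0.1},
    {"tx": 0,"ty": 0,"tz": 0,"turn": 0,"grip": 0.1},
    {"tx": 0,"ty": 0,"tz": 0,"turn": 0,"grip": 0.1}
  ],
  "newtons": 10
}}

```text
time: 17.38
position: [0.5851, 0.0014, 0.1064]
tool_rot: [2.011, 2.412, 0.001]
ft_force: [-0.3, 0.2, 4.5]
grip_width: 0.204
grip_force: 10.0
```

>>> {"api": "send_rows", "payload": {
  "steps": [
    {"tx": 0,"ty": -0.14,"tz": 0,"turn": 0.5,"grip": 0.1},
    {"tx": 0,"ty": -0.145,"tz": 0,"turn": 0.5,"grip": 0.1},
    {"tx": 0.01,"ty": -0.145,"tz": 0,"turn": 0.5,"grip": 0.1},
    {"tx": 0,"ty": -0.145,"tz": 0,"turn": 0.5,"grip": 0.1},
    {"tx": 0.01,"ty": -0.145,"tz": 0,"turn": 0.5,"grip": 0.1},
    {"tx": 0,"ty": -0.145,"tz": 0,"turn": 0.5,"grip": 0.1},
    {"tx": 0.01,"ty": -0.145,"tz": 0,"turn": 0.5,"grip": 0.1},
    {"tx": 0,"ty": -0.145,"tz": 0,"turn": 0.5,"grip": 0.1},
    {"tx": 0,"ty": 0,"tz": 0,"turn": 0,"grip": 0.1}
  ]
}}

```text
time: 18.5
position: [0.5162, 0.0074, 0.1064]
tool_rot: [2.598, 1.765, -0.001]
ft_force: [-2.1, -0.3, 6.0]
grip_width: 0.203
grip_force: 10.0
```

Run:
```python
from h import *
h=np.array([.559,.126]);a=np.radians(-78.9-32)
delta([*(h+.125*np.array([np.cos(a),np.sin(a)])),.106])
d=ctrl.get_state()["position"][:2]-h;print(np.linalg.norm(d),np.degrees(np.arctan2(d[1],d[0]))+78.9)
```

```text
18.5 pos [0.5162 0.0074 0.1064] yaw 68.38 tilt [ 0.0001 -0.0016] j [ 0.75  0.25 -0.91  1.91  0.22  1.09 -0.62] F [-2.06 -0.28  5.97] g 0.20256463087597848 9.999828797299415
units [ 0.017 -0.039  0.006]
0.12608017161706828 -30.933153000498436
```

>>> {"api": "send_rows", "payload": {
  "steps": [
    {"tx": 0.01,"ty": -0.145,"tz": 0,"turn": 0.5,"grip": 0.1},
    {"tx": 0.01,"ty": -0.145,"tz": 0,"turn": 0.5,"grip": 0.1},
    {"tx": 0.01,"ty": -0.145,"tz": 0,"turn": 0.5,"grip": 0.1},
    {"tx": 0,"ty": -0.145,"tz": 0,"turn": 0.5,"grip": 0.1},
    {"tx": 0.01,"ty": -0.145,"tz": 0,"turn": 0.5,"grip": 0.1},
    {"tx": 0,"ty": -0.145,"tz": 0,"turn": 0.5,"grip": 0.1},
    {"tx": 0.01,"ty": -0.145,"tz": 0,"turn": 0.5,"grip": 0.1},
    {"tx": 0,"ty": -0.145,"tz": 0,"turn": 0.5,"grip": 0.1},
    {"tx": 0.01,"ty": -0.145,"tz": 0,"turn": 0.5,"grip": 0.1},
    {"tx": 0,"ty": -0.145,"tz": 0,"turn": 0.5,"grip": 0.1},
    {"tx": 0,"ty": -0.145,"tz": 0,"turn": 0.5,"grip": 0.1},
    {"tx": 0,"ty": 0,"tz": 0,"turn": 0,"grip": 0.1}
  ]
}}

```text
time: 20.0
position: [0.4464, 0.0715, 0.1061]
tool_rot: [3.068, 0.663, -0.01]
ft_force: [-8.8, -3.1, 13.6]
grip_width: 0.199
grip_force: 10.0
```

Run:
```python
from h import *
h=np.array([.559,.126]);a=np.radians(-78.9-86)
delta([*(h+.125*np.array([np.cos(a),np.sin(a)])),.106])
d=ctrl.get_state()["position"][:2]-h;print(np.linalg.norm(d),np.degrees(np.arctan2(d[1],d[0]))+78.9)
```

```text
20.0 pos [0.4464 0.0715 0.1061] yaw 24.37 tilt [-0.0054 -0.0037] j [ 0.67  0.07 -0.9   2.05  0.07  1.06 -1.41] F [-8.84 -3.12 13.63] g 0.19922079846301588 10.001515662297606
units [ 0.028 -0.389  0.001]
0.12510968535065045 -75.27070170214245
```

>>> {"api": "send_rows", "payload": {
  "steps": [
    {"tx": 0,"ty": -0.14,"tz": -0.02,"turn": 0.5,"grip": 0.1},
    {"tx": 0.01,"ty": -0.14,"tz": -0.01,"turn": 0.5,"grip": 0.1},
    {"tx": 0.01,"ty": -0.1,"tz": 0,"turn": 0.35,"grip": 0.1},
    {"tx": 0,"ty": 0,"tz": 0,"turn": 0,"grip": 0.1}
  ]
}}

```text
time: 20.5
position: [0.4379, 0.0937, 0.1062]
tool_rot: [3.118, 0.372, -0.014]
ft_force: [-8.0, -2.5, 4.6]
grip_width: 0.2
grip_force: 10.0
```

```bash
cat > e.py <<'E'
from h import *
h=np.array([.559,.126]);a=np.radians(-78.9-86)
delta([*(h+.125*np.array([np.cos(a),np.sin(a)])),.106])
d=ctrl.get_state()["position"][:2]-h;print(np.linalg.norm(d),np.degrees(np.arctan2(d[1],d[0]))+78.9)
E
python3 e.py
```

```text
20.5 pos [0.4379 0.0937 0.1062] yaw 13.61 tilt [-0.0085 -0.0023] j [ 0.64  0.06 -0.92  2.06  0.05  1.06 -1.64] F [-8.03 -2.49  4.58] g 0.19979772762722992 10.00011445954442
units [0.006 0.006 0.003]
0.1253594570838966 -86.1617522565432
```

>>> {"api": "send_rows", "payload": {
  "steps": [
    {"tx": 0,"ty": -0.04,"tz": 0,"turn": 0,"grip": 0.1},
    {"tx": 0,"ty": -0.04,"tz": 0,"turn": 0,"grip": 0.1},
    {"tx": 0,"ty": 0,"tz": 0,"turn": 0,"grip": 0.1}
  ]
}}

```text
time: 20.88
position: [0.4374, 0.0957, 0.1062]
tool_rot: [3.115, 0.369, -0.013]
ft_force: [-6.5, -6.4, 3.5]
grip_width: 0.202
grip_force: 10.0
```

>>> {"api": "send_rows", "payload": {
  "steps": [
    {"tx": 0,"ty": -0.05,"tz": 0,"turn": 0,"grip": 0.1},
    {"tx": 0,"ty": 0,"tz": 0,"turn": 0,"grip": 0.1},
    {"tx": 0,"ty": 0,"tz": 0,"turn": 0,"grip": 0.1}
  ]
}}

```text
time: 21.25
position: [0.4374, 0.0958, 0.1061]
tool_rot: [3.112, 0.366, -0.012]
ft_force: [-4.8, -11.9, 2.9]
grip_width: 0.202
grip_force: 10.0
```

Firmly at the stop (12 N, no further motion). Relieve, release, rise.

>>> {"api": "send_rows", "payload": {
  "steps": [
    {"tx": 0,"ty": 0.07,"tz": 0,"turn": 0,"grip": 0.1},
    {"tx": 0,"ty": 0,"tz": 0,"turn": 0,"grip": 0.3},
    {"tx": 0,"ty": 0,"tz": 0,"turn": 0,"grip": 0.45},
    {"tx": 0,"ty": 0,"tz": 0,"turn": 0,"grip": 0.55},
    {"tx": 0,"ty": 0,"tz": 0,"turn": 0,"grip": 0.55},
    {"tx": 0,"ty": 0,"tz": 0,"turn": 0,"grip": 0.55},
    {"tx": 0,"ty": 0,"tz": -0.2,"turn": 0,"grip": 0.55},
    {"tx": 0,"ty": 0,"tz": -0.5,"turn": 0,"grip": 0.55},
    {"tx": 0,"ty": 0,"tz": -0.8,"turn": 0,"grip": 0.55},
    {"tx": 0,"ty": 0,"tz": -0.8,"turn": 0,"grip": 0.55},
    {"tx": 0,"ty": 0,"tz": 0,"turn": 0,"grip": 0.55},
    {"tx": 0,"ty": 0,"tz": 0,"turn": 0,"grip": 0.55}
  ]
}}

```text
time: 22.75
position: [0.4408, 0.0976, 0.2455]
tool_rot: [3.119, 0.371, 0.0]
ft_force: [-0.4, 0.3, -1.0]
grip_width: 0.548
grip_force: 0.0
```

```bash
cat >> e.py <<'E'
snap("wrist","w9");snap("side","s9")
for k in(1.45,1.5): 
    a=np.radians(-78.9)-k; print(k,proj("w9",[*(h+.125*np.array([np.cos(a),np.sin(a)])),.127]))
g=cv2.cvtColor(cv2.imread("pics/w9.png"),cv2.COLOR_BGR2HSV)
m=((g[...,0]>20)&(g[...,0]<32)&(g[...,1]>150)&(g[...,2]>90)).astype(np.uint8); m[235:]=0
n,l,st,c=cv2.connectedComponentsWithStats(m)
for i in range(1,n):
    if st[i,4]>150:
        v,u=np.where(l==i); L=cv2.fitLine(np.c_[u,v].astype(np.float32),2,0,.01,.01).ravel()
        A=atz("w9",L[2]-40*L[0],L[3]-40*L[1],.082);B=atz("w9",L[2]+40*L[0],L[3]+40*L[1],.082);q=B-A
        print(st[i],A,B,"line yaw",np.degrees(np.arctan2(q[1],q[0])))
# orange pin in side view
for f in("s7","s9"):
    g=cv2.cvtColor(cv2.imread(f"pics/{f}.png"),cv2.COLOR_BGR2HSV)
    m=((g[...,0]>3)&(g[...,0]<18)&(g[...,1]>150)).astype(np.uint8)[300:,290:380]; v,u=np.where(m>0); print(f,len(u),u.mean()+290,v.mean()+300)
    for nm,lo,hi in(("red tin",(240,200),(320,280)),):
        r=((g[...,0]<3)|(g[...,0]>176))&(g[...,1]>150); v,u=np.where(r[200:280,240:320]);print(len(u),u.mean(),v.mean())
E
python3 e.py
```

```text
22.75 pos [0.4408 0.0976 0.2455] yaw 13.58 tilt [ 0.0001 -0.0006] j [ 0.68 -0.12 -0.88  1.88 -0.1   1.35 -1.5 ] F [-0.44  0.31 -0.97] g 0.5483112210364216 0.0
units [-0.056  0.056  2.325]
0.12160452694432791 -87.58825565975062
1.45 [328.88206067 205.55472738]
1.5 [321.43371106 205.93629749]
[ 297   29   38  156 2300] [0.54855217 0.12454563 0.082     ] [0.48180287 0.10684258 0.082     ] line yaw -165.1461582462476
[313 210  14  25 323] [0.447346   0.09796055 0.082     ] [0.3658892  0.07559391 0.082     ] line yaw -164.64597453579628
s7 211 326.5829383886256 324.22274881516586
2501 45.499000399840064 40.84646141543383
s9 211 326.5829383886256 324.22274881516586
2510 45.645816733067726 40.69362549800797
```

```bash
python3 -c "
from bench import ctrl
print(ctrl.close_job())"
```

```text
the job is handed in; nothing more can be done
None
```

The job is handed in, with no verdict returned: the pin is parked upright at the back of the notch with its collar on the plate, the yellow bar is swung out to its stop (about 1.50 rad), and the robot is touching nothing. It took about 23 s of the 67 s.

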